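# Slide the full coin holder through the gap onto the carrom board's centre circle

### The job

Get the board ready for the next game: with your fingertips against its side, push the round wooden coin holder through the narrow gap between the steel canister and the clear dispenser, and on until it sits wholly inside the large circle in the middle of the carrom board. It is full of coins, so slide it flat on the board without lifting or tipping it, do not force it or knock your hand against the canister or the dispenser, and leave the bowl, the tumbler and the striker where they are. Finish with your hand clear.

Things in the scene. Friction and masses are not known exactly. Their poses are not given: they have to be found in the camera images.
- holder: The part to push: round wooden block, 112 mm in diameter, 30 mm high, with coins in seven wells on top up to 37 mm. About 0.3 kg, loose, flat on the board, slides with 1 to 4 N. Origin: centre of its underside, z up. It starts beyond the gap as seen from the board's centre: its centre 85 to 100 mm before the line joining the obstacles' centres and up to 32 mm off the gap's midline.
- canister: Fixed obstacle: round lidded stainless steel canister, 90 mm in diameter (straight side), 62 mm high at the edge of its lid, with a 24 mm knob in the middle up to 78 mm. It stands firm and does not move. Origin: centre of its underside, on the board.
- dispenser: Fixed obstacle: round clear acrylic dispenser with white base and white top, 76 mm in diameter (straight side), 58 mm high at its edge, with a 44 mm steel push plunger in the middle up to 78 mm. It stands firm and does not move. Origin: centre of its underside, on the board. The clear gap between its side and the canister's side is 119 to 121 mm; which of the two is nearer the robot varies.
- circle (a point): The centre of the carrom board, on its playing surface, which is 30 mm above the platform (world z = 0.030). The large circle drawn round it is 170 mm in diameter.
- board: Carrom board, fixed: playing square 740 by 740 mm, 30 mm above the platform, in a dark frame 65 mm wide that rises 20 mm above the playing surface. Origin: centre of its underside; x and y lie along its sides. y points to the rail behind the holder (rail face at y = +370 mm); at least 40 mm is free between holder and that rail at the start.
- bowl: Bystander, loose: white melamine bowl, 130 mm across, 48 mm high, standing on the board beyond the circle, on the side away from the gap (its side at least 64 mm clear of the holder when that sits in the middle of the circle). Origin: centre of its underside.
- tumbler: Bystander, loose: steel tumbler, 68 mm across, 78 mm high, standing on the board past the circle, on the far side from the robot. Origin: centre of its underside.
- striker: Bystander, loose: green carrom striker, a disc 41 mm across and 9 mm thick, tucked against the rail on the holder's side. Origin: centre of its underside.

How it is judged:
By the outcome, as a careful person would: the job done as asked, in the order asked, and still so for the second after the job is handed in, with the robot touching nothing.
It also fails if it takes over 51 s, if anything falls off the work surface, if the arm or the gripper's body presses on something with over 40 N, if the wrist force passes 120 N, or if a joint passes its speed limit or range.

### The arm

A 7-joint arm with a two-finger parallel gripper is mounted at the origin on the work surface. World frame = base frame: x ahead of the robot, y to its left, z up, the work surface at z = 0. Lengths are in m, angles in rad, forces in N, time in s.
With the tool pointing down it reaches from about 0.425 to 0.975 m from the base axis. Payload 16.7 kg.
Tool frame: the origin (TCP) lies midway between the tips of the shut fingers; the grasp point (between the pads) lies r.hold_point_z behind it (r.hold_point_z is the distance from the TCP to the grasp point, in m); z points along the fingers, y is the line along which they close (so a half turn about z gives the same grasp; the last joint's range is limited). The gripper opens to 85 mm and grips with 20 to 120 N. Pads are 22 mm wide; open, the fingers measure 114 mm over their backs; the gripper's body (76 mm by 85 mm) begins 54 mm behind the grasp point. The pads swing forward as they close: fully open they stand 13 mm farther back than shut.
Start: joints at [-1.284, 0.426, 0.074, 1.606, -0.034, 1.111, -0.067], TCP at [0.286, 0.612, 0.231] pointing down, gripper open.
Joint ranges: [-2.85, 2.85], [-0.5, 2.14], [-1.23, 1.37], [0.21, 2.46], [-1.02, 4.16], [0.16, 2.05], [-2.73, 2.73]. Speed limits (rad/s): [1.89, 1.89, 2.39, 2.39, 3.01, 3.01, 3.01].

### API

Orientations are given as a unit quaternion [x, y, z, w].
In Python, from station import r, eyes gives the robot as it stands. The module is installed in compiled form; this text tells all that it offers.
- The arm moves only by the tool drive_tool, never from a script. Its argument "series" is one flat list of numbers, 5 for each row, row after row: the closure, from -1 (fully open) to 1 (shut), then the shift along the tool's x, y, z in cm, then the turn about the tool's z in rad. In form: [hand, tx, ty, tz, turn, hand, tx, ty, tz, turn, ...]. A call has 1 to 12 rows; each row is the pose to reach, as a shift and turn from the pose commanded when the call began, along the tool's axes at that moment; what a row does not reach only later rows make up. A row lasts 1/12 s, in which the tool goes at most 41.7 mm and 7.16 degrees, less where a joint would pass 70% of its speed; a pose out of reach is approached as far as the arm can. A call with a gripper value outside its range is refused whole. The fingers move at their own pace and stop on an object; the grip force is fixed at half the most. Time passes only in rows, so rows that repeat a pose let the fingers close. It gives the time, the measured TCP pose, the force, the opening and the grip force at its end, in the units of the state.
- r.sense(): the state, without advancing time (a new reading comes with each control period).
- eyes.read_camera(name): name is "side" or "top" or "wrist"; returns (picture, depth): 384x512x3 uint8, blue, green, red; 384x512 float32, m along the optical axis (not along the pixel's ray), 0 where there is no reading.
- eyes.camera_params(name): a dict with "fx", "fy", "cx", "cy" (pixels), "T" (4x4, takes a point from camera to world coordinates); the wrist camera has in their place "mount" (4x4, takes a point from camera to tool coordinates, whose origin is the TCP and whose axes are the flange's). Camera axes: x right, y down, z forward; pixel columns grow to the right and rows downward; lengths in m; the calibration is good to about 2 mm. A picture is of the moment at which its call begins: read the wrist's pose just before it. camera_params takes no time and is no camera call.
- r.sign_off(): hands the job in; it is judged then, once.
Trained networks look in the newest picture that a camera, given by its name, has taken for a name from the list of things; names that differ only in an ending like _2 or _b are one class to them, and where a whole thing is asked for, a point or a joint stands for the part that bears it (a point fixed in the world has none). Each returns a list of dicts, best first, with "p" (0 to 1); they miss things now and then, are a little off and sometimes report something else, mostly with a low value. They report only what shows in the picture. A call takes as long as a camera call.
- eyes.search_frame(camera, thing): "bbox" ([left, top, right, bottom] in pixels, round what is visible of it).
The state is a dict: "clock": time; "joint_pos": joint angles; "joint_vel": joint speeds; "joint_efforts": joint torques, N m; "tool_pos": TCP position; "ee_rot": TCP orientation; "contact_force": force on the tool from outside, world axes, zero at the start; "ft_torque": the same for the moment, N m; "width": finger opening in m; "grasp_force": force on a finger pad.
Only numpy, scipy, OpenCV 4.12 (cv2) and the standard library are available. Lean on these libraries where they do the work, as an engineer would, in place of code of your own. Each camera call takes 0.05 s, during which the arm holds its last target. There are 200 camera calls.

## Working session

There is one attempt and no reset: what is moved stays moved. The work goes in short steps, Python scripts to look and compute and a tool call to move; the robot and the scene stay as the last step left them, time stands still between calls to the robot, and variables do not carry over. Pictures are saved under pics/ and viewed, at most 10 in all, crops included, and the job is handed in when it is done.

Besides the shell and the picture viewer there is one more tool, called after "Request:" in YAML: its name, and indented under it one key for each argument. drive_tool: Moves the arm, as the interface text tells. Its arguments: {"type":"object","properties":{"series":{"type":"array","items":{"type":"number"}}},"required":["series"]}

```bash
mkdir -p pics
cat > h.py <<'E'
import numpy as np, cv2
from station import r, eyes
from scipy.spatial.transform import Rotation as R
def camT(n):
    p=eyes.camera_params(n)
    if 'T' in p: return p,np.array(p['T'])
    s=r.sense(); T=np.eye(4); T[:3,:3]=R.from_quat(s['ee_rot']).as_matrix(); T[:3,3]=s['tool_pos']
    return p,T@np.array(p['mount'])
def cloud(n):
    p,T=camT(n); img,d=eyes.read_camera(n)
    v,u=np.mgrid[:384,:512]
    P=np.stack([(u-p['cx'])/p['fx']*d,(v-p['cy'])/p['fy']*d,d],-1)@T[:3,:3].T+T[:3,3]
    P[d==0]=np.nan
    return img,P
E
python3 - <<'E'
from h import *
np.set_printoptions(precision=4,suppress=True)
s=r.sense(); print(s['clock'],s['tool_pos'],s['ee_rot'],s['contact_force'],s['width'],r.hold_point_z)
ims=[]
for n in ['top','side']:
    img,P=cloud(n); ims.append(img); cv2.imwrite(f'pics/{n}0.png',img); np.save(n,P)
    print(n,eyes.camera_params(n)['T'])
    for t in ['holder','canister','dispenser','board','bowl','tumbler','striker','circle']:
        for o in eyes.search_frame(n,t)[:2]:
            b=np.array(o['bbox']); c=b.reshape(2,2).mean(0).astype(int)
            print(n,t,round(o['p'],2),b.round(),P[min(c[1],383),min(c[0],511)])
print(r.sense()['clock'])
E
```

```text
0.0 [0.2854 0.6112 0.2306] [ 0.2167  0.9762 -0.0007 -0.0001] [-0.4004  0.1071 -0.53  ] 0.08529600249690143 0.0187
top [[-0.1249 -0.9668  0.2231  0.4355]
 [-0.9922  0.123  -0.0225  0.0685]
 [-0.0057 -0.2242 -0.9745  0.8113]
 [ 0.      0.      0.      1.    ]]
top holder 0.75 [179. 157. 224. 207.] [0.6495 0.1577 0.0634]
top canister 0.81 [227. 212. 271. 255.] [0.5169 0.0685 0.1069]
top dispenser 0.6 [225. 127. 262. 162.] [0.7069 0.0557 0.1082]
top board 0.95 [109.   8. 511. 382.] [ 0.5968 -0.0837  0.0298]
top bowl 0.87 [386. 198. 448. 261.] [ 0.4869 -0.3058  0.0343]
top tumbler 0.7 [349. 115. 389. 152.] [ 0.7223 -0.243   0.0411]
top striker 0.76 [141. 271. 160. 288.] [0.453  0.2903 0.0376]
top striker 0.71 [229. 212. 272. 258.] [0.5123 0.065  0.1078]
top circle 0.72 [107.   7. 512. 384.] [ 0.5941 -0.0804  0.0328]
side [[-0.98   -0.1498  0.1307  0.4778]
 [-0.1988  0.741  -0.6414  0.5711]
 [-0.0007 -0.6546 -0.756   0.6588]
 [ 0.      0.      0.      1.    ]]
side holder 0.8 [189. 200. 237. 249.] [0.6528 0.1631 0.0647]
side holder 0.29 [262. 177. 299. 227.] [0.5222 0.1007 0.0944]
side canister 0.76 [261. 177. 303. 225.] [0.5211 0.0936 0.0929]
side dispenser 0.7 [175. 163. 211. 204.] [0.7201 0.0806 0.0894]
side board 0.75 [  2.  52. 450. 383.] [0.6301 0.1416 0.0672]
side bowl 0.63 [290.  94. 333. 125.] [ 0.4919 -0.3192  0.0392]
side tumbler 0.92 [218.  93. 243. 125.] [ 0.7044 -0.1929  0.1002]
side tumbler 0.75 [  1.  53. 449. 380.] [0.6331 0.1388 0.0662]
side striker 0.59 [179. 161. 214. 205.] [0.713  0.0805 0.0909]
side striker 0.53 [286. 296. 311. 313.] [0.4562 0.2903 0.0398]
side circle 0.83 [  0.  56. 448. 380.] [0.6359 0.1379 0.0609]
side circle 0.38 [189. 201. 239. 252.] [0.65   0.166  0.0623]
0.9
```

View pics/top0.png

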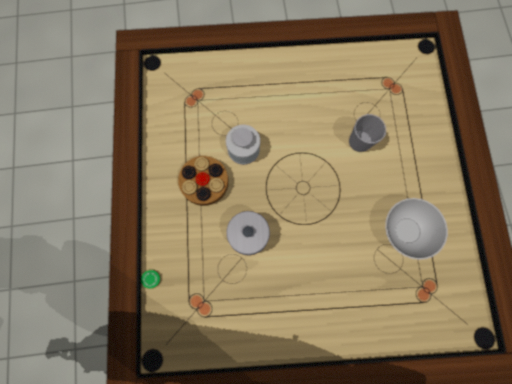

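View pics/side0.png

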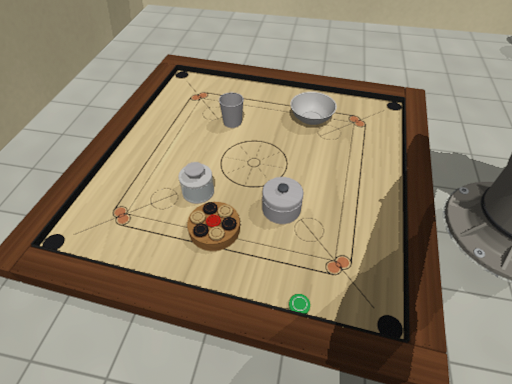

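```bash
cat > fit.py <<'E'
from h import *
from scipy.optimize import least_squares
np.set_printoptions(precision=4,suppress=True)
def fitc(P,c0,zlo,zhi,rad,rmax):
    m=(P[...,2]>zlo)&(P[...,2]<zhi)&(np.hypot(P[...,0]-c0[0],P[...,1]-c0[1])<rmax)
    q=P[m][:,:2].astype(np.float32); h=cv2.convexHull(q)[:,0]
    c=least_squares(lambda c:np.hypot(*(h-c).T)-rad,q.mean(0),loss='soft_l1',f_scale=.002).x
    (_,_),mr=cv2.minEnclosingCircle(q)
    return c,mr,np.median(P[m][:,2]),m.sum()
def ray(n,u,v,z):
    p,T=camT(n); d=T[:3,:3]@[(u-p['cx'])/p['fx'],(v-p['cy'])/p['fy'],1]
    return T[:3,3]+d*(z-T[2,3])/d[2]
E
python3 - <<'E'
from fit import *
for n in ['top','side']:
    P=np.load(n+'.npy')
    print(n,'hold',fitc(P,(.65,.16),.055,.075,.056,.07))
    print(n,'can',fitc(P,(.52,.08),.083,.1,.045,.06))
    print(n,'disp',fitc(P,(.71,.065),.08,.1,.038,.055))
    print(n,'tum',fitc(P,(.715,-.23),.1,.12,.034,.055),'bowl',fitc(P,(.49,-.31),.07,.09,.065,.08))
    g=P[np.isfinite(P[...,2])&(abs(P[...,2]-.03)<.01)];print(np.median(g[:,2]))
print(ray('top',303,188,.03),ray('side',254,162,.03))
# board rail corners (pockets)
for p in [(152,62),(427,46),(485,338),(152,360)]: print(ray('top',*p,.03))
for p in [(182,74),(394,105),(390,327),(53,242)]: print('s',ray('side',*p,.03))
E
```

```text
top hold (array([0.6556, 0.1538]), 0.05615967884659767, np.float64(0.06487345661051847), np.int64(1890))
top can (array([0.5216, 0.0682]), 0.044984474778175354, np.float64(0.09330210930658522), np.int64(1363))
top disp (array([0.7238, 0.0544]), 0.03823661431670189, np.float64(0.08821200544480629), np.int64(584))
top tum (array([ 0.7086, -0.221 ]), 0.03449436277151108, np.float64(0.10635288247824293), np.int64(197)) bowl (array([ 0.4871, -0.2846]), 0.06459175050258636, np.float64(0.07594324941191616), np.int64(482))
0.03049891017937556
side hold (array([0.6565, 0.1542]), 0.05643557384610176, np.float64(0.06529981722519529), np.int64(1807))
side can (array([0.5227, 0.0693]), 0.04491390287876129, np.float64(0.0934766820355149), np.int64(1000))
side disp (array([0.7251, 0.055 ]), 0.038047853857278824, np.float64(0.08867913288700013), np.int64(489))
side tum (array([ 0.7101, -0.2207]), 0.03693075850605965, np.float64(0.10532975053316923), np.int64(160)) bowl (array([ 0.4888, -0.2851]), 0.06533394008874893, np.float64(0.07569420671660138), np.int64(222))
0.03082708415034502
[ 0.6128 -0.0699  0.03  ] [ 0.614  -0.0727  0.03  ]
[0.9838 0.2554 0.03  ]
[ 0.9395 -0.4402  0.03  ]
[ 0.2458 -0.3959  0.03  ]
[0.2895 0.2983 0.03  ]
s [ 0.9402 -0.4454  0.03  ]
s [ 0.2457 -0.403   0.03  ]
s [0.2892 0.2959 0.03  ]
s [0.9838 0.2524 0.03  ]
```

```bash
cat > go.py <<'E'
import sys
from h import *
s=r.sense(); M=R.from_quat(s['ee_rot']).as_matrix()
# target given in gap frame: u, s (mm), z(mm world), yaw of tool x (deg world)
u,n,z,yaw=map(float,sys.argv[1:5])
U=np.array([.9976,-.0695]);N=np.array([.0695,.9976]);m=np.array([.6267,.0615])
t=np.r_[m+U*u/1e3+N*n/1e3,z/1e3]
cur=np.degrees(np.arctan2(M[1,0],M[0,0])); dy=(yaw-cur+180)%360-180
print('t',s['clock'],'tcp',s['tool_pos'].__array__().round(4) if hasattr(s['tool_pos'],'__array__') else s['tool_pos'],'yaw',cur.round(2),'target',t.round(4))
p=np.array(s['tool_pos'])[:2]-m; print('us now mm',(p@U*1e3).round(1),(p@N*1e3).round(1),'F',np.round(s['contact_force'],2),'w',round(s['width'],4),'tilt',M[:,2].round(4))
print('shift cm',(M.T@(t-s['tool_pos'])*100).round(2),'turn',np.radians(-dy).round(3))
E
python3 go.py 60.4 159 230 56.1
```

```text
t 0.9 tcp [0.2856 0.6116 0.2313] yaw 154.97 target [0.698  0.2159 0.23  ]
us now mm -378.6 525.1 F [-0.05  0.28 -0.11] w 0.0858 tilt [-0.  0. -1.]
shift cm [-54.11 -18.4    0.13] turn 1.726
```

Request:
drive_tool:
  series: [-0.41,-3,-1,0,0.1,-0.41,-6,-2,0,0.2,-0.41,-9,-3,0,0.3,-0.41,-12,-4.1,0,0.4,-0.41,-15,-5.1,0,0.5,-0.41,-18,-6.1,0,0.6,-0.41,-21,-7.1,0,0.7,-0.41,-24,-8.2,0,0.8,-0.41,-27,-9.2,0,0.9,-0.41,-30,-10.2,0,1.0,-0.41,-33,-11.2,0,1.1,-0.41,-36,-12.2,0,1.2]

```text
clock: 1.9
tool_pos: [0.5611, 0.3476, 0.2315]
ee_rot: [0.732, 0.682, 0.0, -0.0]
contact_force: [-0.1, 1.3, 0.2]
width: 0.0603
grasp_force: 0.0
```

```bash
python3 go.py 60.4 159 230 56.1
```

```text
t 1.9 tcp [0.5611 0.3476 0.2315] yaw 85.94 target [0.698  0.2159 0.23  ]
us now mm -85.3 280.9 F [-0.08  1.28  0.15] w 0.0603 tilt [ 2.e-04  3.e-04 -1.e+00]
shift cm [-12.17  14.59   0.15] turn 0.521
```

Request:
drive_tool:
  series: [-0.41,-1.5,1.8,0,0.07,-0.41,-3,3.6,0,0.13,-0.41,-4.5,5.5,0,0.2,-0.41,-6,7.3,0,0.26,-0.41,-7.5,9.1,0,0.33,-0.41,-9,11,0,0.4,-0.41,-10.5,12.8,0,0.46,-0.41,-12,14.6,0,0.52,-0.41,-12,14.6,0,0.52,-0.41,-12,14.6,0,0.52]

```text
clock: 2.73
tool_pos: [0.6986, 0.2181, 0.2309]
ee_rot: [0.882, 0.472, -0.0, 0.0]
contact_force: [-1.3, 1.3, 0.5]
width: 0.0603
grasp_force: 0.0
```

```bash
python3 go.py 60.4 159 40 56.1
python3 - <<'E'
from fit import *
img,P=cloud('wrist'); cv2.imwrite('pics/w1.png',img)
for n in ['top','side']:
    im,Q=cloud(n)
    print(n,'hold',fitc(Q,(.65,.154),.055,.075,.056,.07))
print('w',fitc(P,(.65,.154),.055,.075,.056,.07))
E
```

```text
t 2.7333 tcp [0.6986 0.2181 0.2309] yaw 56.32 target [0.698  0.2159 0.04  ]
us now mm 60.8 161.2 F [-1.35  1.34  0.5 ] w 0.0603 tilt [-2.e-04 -8.e-04 -1.e+00]
shift cm [-0.2   0.07 19.09] turn 0.004
top hold (array([0.6557, 0.1536]), 0.056394536048173904, np.float64(0.06478338942305628), np.int64(1892))
side hold (array([0.6565, 0.1543]), 0.0561470091342926, np.float64(0.065169401963729), np.int64(1803))
w (array([0.6556, 0.1532]), 0.05625849962234497, np.float64(0.06476100032892929), np.int64(7815))
```

View pics/w1.png

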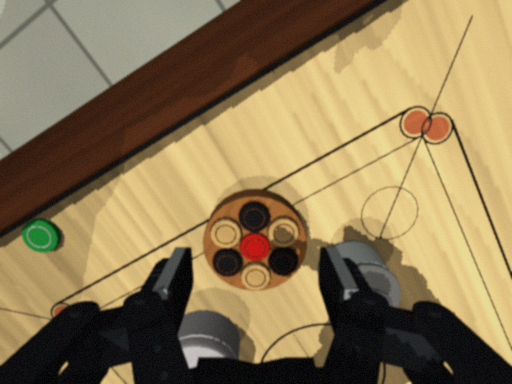

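Run:
```python
from fit import *
img,P=cloud('wrist'); s=r.sense(); M=R.from_quat(s['ee_rot']).as_matrix()
Q=(P-np.array(s['tool_pos']))@M
for z in np.arange(-.15,.03,.01):
    q=Q[(Q[...,2]>=z)&(Q[...,2]<z+.01)&(P[...,2]>.13)]
    if len(q)>5: print(round(z,3),len(q),'x',np.percentile(q[:,0],[1,99]),'y',np.percentile(q[:,1],[1,99]))
```

```text
-0.09 4381 x [0.0101 0.0179] y [-0.0596  0.0609]
-0.08 9068 x [0.0068 0.0177] y [-0.0627  0.064 ]
-0.07 6437 x [-0.0093  0.0171] y [-0.0617  0.063 ]
-0.06 6626 x [-0.0107  0.0137] y [-0.0602  0.0615]
-0.05 1591 x [-0.0059  0.0136] y [-0.0511  0.052 ]
-0.04 1435 x [-0.0108  0.0114] y [-0.0423  0.0438]
-0.03 1268 x [-0.0107  0.0114] y [-0.0425  0.0441]
-0.02 959 x [-0.0108  0.0113] y [-0.0421  0.0436]
-0.01 224 x [-0.0113  0.0109] y [-0.0351  0.0367]
```

Request:
drive_tool:
  series: [0.15,-0.2,0,0,0,0.15,-0.2,0,0,0,0.15,-0.2,0,0,0,0.15,-0.2,0,0,0]

```text
clock: 3.27
tool_pos: [0.6966, 0.2179, 0.2314]
ee_rot: [0.881, 0.473, 0.0, -0.0]
contact_force: [-0.8, -0.4, -0.6]
width: 0.0364
grasp_force: 0.0
```

```bash
python3 go.py 60.4 159 45 56.1
python3 - <<'E'
from fit import *
img,P=cloud('wrist'); s=r.sense(); M=R.from_quat(s['ee_rot']).as_matrix()
Q=(P-np.array(s['tool_pos']))@M
for z in np.arange(-.1,.03,.005):
    q=Q[(Q[...,2]>=z)&(Q[...,2]<z+.005)&(P[...,2]>.13)]
    if len(q)>5: print(round(z,3),len(q),'x',np.percentile(q[:,0],[1,99]),'y',np.percentile(q[:,1],[1,99]))
E
```

```text
t 3.2667 tcp [0.6966 0.2179 0.2314] yaw 56.44 target [0.698  0.2159 0.045 ]
us now mm 58.9 160.9 F [-0.76 -0.38 -0.56] w 0.0364 tilt [ 0.e+00  2.e-04 -1.e+00]
shift cm [-0.09  0.23 18.64] turn 0.006
-0.09 948 x [0.0158 0.0182] y [-0.0222  0.0232]
-0.085 3579 x [0.0101 0.0179] y [-0.0595  0.0606]
-0.08 5019 x [0.0057 0.0177] y [-0.0586  0.0596]
-0.075 4101 x [0.0022 0.0177] y [-0.0567  0.0577]
-0.07 2407 x [0.006  0.0175] y [-0.0553  0.0563]
-0.065 2377 x [-0.0109  0.0157] y [-0.053   0.0542]
-0.06 5542 x [-0.0112  0.0126] y [-0.0511  0.0522]
-0.055 2566 x [-0.0113  0.0138] y [-0.0497  0.0509]
-0.05 1303 x [0.0061 0.0138] y [-0.0472  0.0482]
-0.045 592 x [-0.006   0.0136] y [-0.0387  0.0398]
-0.04 956 x [-0.0109  0.0113] y [-0.0236  0.0247]
-0.035 554 x [-0.0107  0.0115] y [-0.0305  0.0318]
-0.03 562 x [-0.0105  0.0114] y [-0.0307  0.0321]
-0.025 512 x [-0.0104  0.0114] y [-0.0306  0.0319]
-0.02 456 x [-0.0098  0.0116] y [-0.0307  0.0319]
-0.015 401 x [-0.0107  0.0114] y [-0.0305  0.0317]
-0.01 292 x [-0.0107  0.0113] y [-0.0292  0.0303]
-0.005 102 x [-0.0081  0.0108] y [-0.0235  0.0248]
```

```bash
python3 go.py 63.5 165 44 56.1
```

```text
t 3.3167 tcp [0.6967 0.2179 0.2314] yaw 56.44 target [0.7015 0.2217 0.044 ]
us now mm 58.9 160.9 F [-0.19 -0.94  0.74] w 0.0361 tilt [-0.e+00  1.e-04 -1.e+00]
shift cm [ 0.58  0.2  18.74] turn 0.006
```

Request:
drive_tool:
  series: [0.15,0.3,0.1,2,0,0.15,0.6,0.2,4,0,0.15,0.6,0.2,6,0,0.15,0.6,0.2,8,0,0.15,0.6,0.2,10,0,0.15,0.6,0.2,12,0,0.15,0.6,0.2,14,0,0.15,0.6,0.2,16,0,0.15,0.6,0.2,17.5,0,0.15,0.6,0.2,18.4,0,0.15,0.6,0.2,18.7,0,0.15,0.6,0.2,18.7,0]

```text
clock: 4.32
tool_pos: [0.7017, 0.2215, 0.044]
ee_rot: [0.881, 0.473, -0.0, 0.0]
contact_force: [-1.1, 0.0, 0.6]
width: 0.0367
grasp_force: 0.0
```

```bash
python3 go.py 63.5 165 44 56.1
```

```text
t 4.3167 tcp [0.7017 0.2215 0.044 ] yaw 56.42 target [0.7015 0.2217 0.044 ]
us now mm 63.7 164.8 F [-1.06  0.02  0.62] w 0.0367 tilt [-5.e-04 -4.e-04 -1.e+00]
shift cm [ 0.01 -0.03 -0.  ] turn 0.006
```

Request:
drive_tool:
  series: [0.15,-0.6,0,0,0,0.15,-1.1,0,0,0,0.15,-1.5,0,0,0,0.15,-1.8,0,0,0,0.15,-2.1,0,0,0,0.15,-2.5,0,0,0,0.15,-2.9,0,0,0,0.15,-3.3,0,0,0,0.15,-3.7,0,0,0,0.15,-4.0,0,0,0,0.15,-4.2,0,0,0,0.15,-4.2,0,0,0]

```text
clock: 5.32
tool_pos: [0.6784, 0.186, 0.0444]
ee_rot: [0.881, 0.473, -0.0, 0.0]
contact_force: [1.2, 1.4, 1.5]
width: 0.0364
grasp_force: 1.0
```

```bash
cat > look.py <<'E'
from fit import *
U=np.array([.9976,-.0695]);N=np.array([.0695,.9976]);m=np.array([.6267,.0615])
import sys
g=np.array([float(sys.argv[1]),float(sys.argv[2])]) if len(sys.argv)>2 else m
for n in ['top','side']:
    im,Q=cloud(n); cv2.imwrite('pics/last_%s.png'%n,im)
    # holder band, excluding gripper: only z .055-.07
    c,mr,z,k=fitc(Q,g,.053,.071,.056,.066)
    print(n,'hold us mm',((c-m)@U*1e3).round(1),((c-m)@N*1e3).round(1),'r',round(mr,4),'z',round(z,4),k)
E
python3 look.py .638 .117; python3 go.py 63.5 165 44 56.1
```

```text
top hold us mm 12.0 71.5 r 0.056 z 0.0651 1842
side hold us mm 13.4 73.3 r 0.056 z 0.0657 1168
t 5.4167 tcp [0.6783 0.1861 0.0441] yaw 56.41 target [0.7015 0.2217 0.044 ]
us now mm 42.8 127.9 F [1.15 1.15 0.63] w 0.036 tilt [-6.e-04 -6.e-04 -1.e+00]
shift cm [ 4.25 -0.03  0.  ] turn 0.005
```

Request:
drive_tool:
  series: [0.15,-0.3,0,0,0,0.15,-0.7,0,0,0,0.15,-1.1,0,0,0,0.15,-1.5,0,0,0,0.15,-1.9,0,0,0,0.15,-2.2,0,0,0,0.15,-2.4,0,0,0,0.15,-2.5,0,0,0,0.15,-2.5,0,0,0]

```text
clock: 6.17
tool_pos: [0.6645, 0.1654, 0.0442]
ee_rot: [0.881, 0.473, -0.0, 0.0]
contact_force: [-0.7, -0.1, 0.0]
width: 0.0362
grasp_force: 0.0
```

```bash
python3 look.py .63 .111; python3 go.py 0 140 44 86
```

```text
top hold us mm 0.1 51.4 r 0.0606 z 0.0648 1954
side hold us mm 1.4 51.7 r 0.06 z 0.0651 1130
t 6.2667 tcp [0.6646 0.1656 0.0443] yaw 56.42 target [0.6364 0.2012 0.044 ]
us now mm 30.6 106.5 F [-0.3   0.04 -0.  ] w 0.0364 tilt [-2.e-04 -2.e-04 -1.e+00]
shift cm [ 1.4  -4.31  0.03] turn -0.516
```

Request:
drive_tool:
  series: [0.15,1,0,0,0,0.15,2.2,-0.3,0,0,0.15,3,-1.2,0,-0.1,0.15,3,-2.2,0,-0.2,0.15,2.6,-3.2,0,-0.3,0.15,2.0,-3.8,0,-0.4,0.15,1.4,-4.3,0,-0.516,0.15,1.4,-4.3,0,-0.516,0.15,1.4,-4.3,0,-0.516,0.15,1.4,-4.3,0,-0.516]

```text
clock: 7.1
tool_pos: [0.6374, 0.202, 0.0444]
ee_rot: [0.733, 0.681, 0.0, 0.0]
contact_force: [-0.0, 0.4, 0.4]
width: 0.0363
grasp_force: 0.0
```

```bash
python3 go.py 0 125 44 86; python3 look.py .63 .111;python3 - <<'E'
from fit import *
img,P=cloud('wrist'); cv2.imwrite('pics/w2.png',img)
U=np.array([.9976,-.0695]);N=np.array([.0695,.9976]);m=np.array([.6267,.0615])
for nm,g,zl,zh,rad,rm in [('hold',(.63,.111),.055,.071,.056,.066),('can',(.522,.068),.083,.1,.045,.06),('disp',(.7245,.055),.08,.1,.038,.05)]:
  try:
    c,mr,z,k=fitc(P,g,zl,zh,rad,rm); print(nm,((c-m)@U*1e3).round(1),((c-m)@N*1e3).round(1),mr,k)
  except Exception as e: print(nm,e)
E
```

```text
t 7.1 tcp [0.6374 0.202  0.0444] yaw 85.78 target [0.6354 0.1862 0.044 ]
us now mm 0.9 140.9 F [-0.04  0.41  0.39] w 0.0363 tilt [ 5.e-04  3.e-04 -1.e+00]
shift cm [-1.59 -0.08  0.04] turn -0.004
top hold us mm -0.3 50.4 r 0.0561 z 0.0646 1932
side hold us mm 1.7 51.5 r 0.0559 z 0.0654 637
hold 3.2 152.6 0.025692639872431755 2421
can 'NoneType' object is not subscriptable
disp 'NoneType' object is not subscriptable
```

View pics/w2.png

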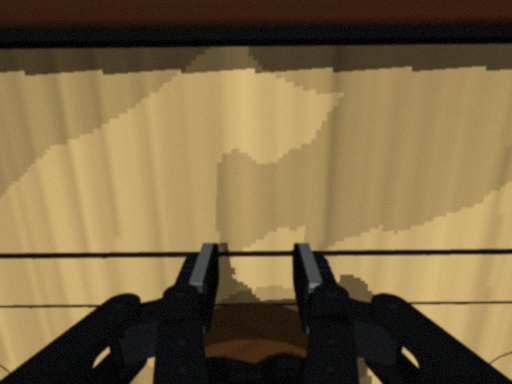

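Request:
drive_tool:
  series: [0.15,-0.6,-0.08,0,-0.004,0.15,-1.3,-0.08,0,-0.004,0.15,-2.0,-0.08,0,-0.004,0.15,-2.4,-0.08,0,-0.004,0.15,-2.8,-0.08,0,-0.004,0.15,-3.3,-0.08,0,-0.004,0.15,-3.8,-0.08,0,-0.004,0.15,-4.3,-0.08,0,-0.004,0.15,-4.8,-0.08,0,-0.004,0.15,-5.2,-0.08,0,-0.004,0.15,-5.4,-0.08,0,-0.004,0.15,-5.4,-0.08,0,-0.004]

```text
clock: 8.25
tool_pos: [0.632, 0.1466, 0.0443]
ee_rot: [0.73, 0.683, -0.0, 0.0]
contact_force: [0.0, 0.7, -0.2]
width: 0.036
grasp_force: 0.0
```

```bash
python3 go.py 0 49 44 86; python3 look.py .628 .084
```

```text
t 8.25 tcp [0.632  0.1466 0.0443] yaw 86.17 target [0.6301 0.1104 0.044 ]
us now mm -0.6 85.3 F [ 0.    0.65 -0.23] w 0.036 tilt [-1.e-04 -3.e-04 -1.e+00]
shift cm [-3.63  0.05  0.03] turn 0.003
top hold us mm 1.3 20.5 r 0.0604 z 0.0647 1509
side hold us mm -1.8 24.2 r 0.061 z 0.0624 409
```

```bash
sed -i 's/^    # holder.*/    Q[((Q[...,:2]-np.array(r.sense()["tool_pos"])[:2])@N)>-.018]=np.nan/; s/\.066)/.0595)/' look.py; python3 look.py .628 .0825
python3 - <<'E'
import cv2
a=cv2.imread('pics/last_top.png')[110:270,150:330]; b=cv2.imread('pics/last_side.png')[120:280,150:330]
cv2.imwrite('pics/c1.png',cv2.resize(cv2.hconcat([a,b]),None,fx=2.2,fy=2.2,interpolation=cv2.INTER_CUBIC))
E
```

```text
top hold us mm 0.4 20.6 r 0.0561 z 0.065 1508
side hold us mm 1.8 20.5 r 0.054 z 0.0659 335
```

View pics/c1.png

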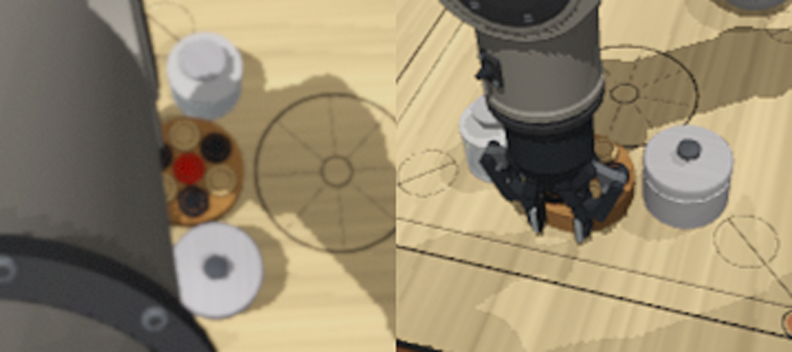

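Request:
drive_tool:
  series: [0.15,-0.3,-0.02,0,0,0.15,-0.7,-0.04,0,0,0.15,-1.1,-0.06,0,0,0.15,-1.5,-0.06,0,0,0.15,-1.8,-0.06,0,0,0.15,-1.8,-0.06,0,0]

```text
clock: 8.95
tool_pos: [0.6302, 0.1282, 0.0443]
ee_rot: [0.73, 0.683, -0.0, 0.0]
contact_force: [0.0, 0.1, -0.1]
width: 0.0365
grasp_force: 0.0
```

```bash
python3 look.py .6267 .064; python3 go.py -1 -20 44 86
```

```text
top hold us mm -0.6 3.2 r 0.0555 z 0.0652 1093
side hold us mm 1.0 0.3 r 0.0532 z 0.0648 316
t 9.05 tcp [0.6303 0.1291 0.0444] yaw 86.19 target [0.6243 0.0416 0.044 ]
us now mm -1.1 67.7 F [-0.15 -0.22 -0.51] w 0.0364 tilt [ 0.e+00 -2.e-04 -1.e+00]
shift cm [-8.77 -0.02  0.04] turn 0.003
```

Request:
drive_tool:
  series: [0.15,-0.4,0,0,0,0.15,-0.8,0,0,0,0.15,-1.3,0,0,0,0.15,-1.8,0,0,0,0.15,-2.3,0,0,0,0.15,-2.8,0,0,0,0.15,-3.3,0,0,0,0.15,-3.8,0,0,0,0.15,-4.3,0,0,0,0.15,-4.7,0,0,0,0.15,-5.0,0,0,0,0.15,-5.0,0,0,0]

```text
clock: 10.05
tool_pos: [0.6269, 0.0786, 0.0443]
ee_rot: [0.73, 0.683, -0.0, 0.0]
contact_force: [0.2, -0.5, 0.1]
width: 0.0362
grasp_force: 0.0
```

```bash
python3 look.py .6230 .0145; python3 go.py -1 -66 44 86
```

```text
top hold us mm 0.4 -45.7 r 0.0205 z 0.0604 35
side hold us mm 1.1 -48.5 r 0.0558 z 0.0646 262
t 10.15 tcp [0.627  0.0794 0.0443] yaw 86.2 target [ 0.6211 -0.0043  0.044 ]
us now mm -1.0 17.9 F [ 0.11 -0.08 -0.21] w 0.0366 tilt [-0.e+00 -1.e-04 -1.e+00]
shift cm [-8.39 -0.03  0.03] turn 0.004
```

Request:
drive_tool:
  series: [0.15,-0.4,0,0,0,0.15,-0.9,0,0,0,0.15,-1.4,0,0,0,0.15,-1.9,0,0,0,0.15,-2.4,0,0,0,0.15,-2.9,0,0,0,0.15,-3.4,0,0,0,0.15,-3.9,0,0,0,0.15,-4.4,0,0,0,0.15,-4.8,0,0,0,0.15,-5.0,0,0,0,0.15,-5.0,0,0,0]

```text
clock: 11.15
tool_pos: [0.6236, 0.0289, 0.0443]
ee_rot: [0.73, 0.683, -0.0, 0.0]
contact_force: [-0.1, 0.4, -0.3]
width: 0.0362
grasp_force: 0.0
```

```bash
python3 look.py .6200 -.0355; python3 go.py -1 -66 44 86
```

```text
t 11.2 tcp [0.6237 0.0293 0.0443] yaw 86.19 target [ 0.6211 -0.0043  0.044 ]
us now mm -0.8 -32.3 F [-0.41 -0.38 -0.65] w 0.0363 tilt [-0.e+00 -2.e-04 -1.e+00]
shift cm [-3.37 -0.03  0.03] turn 0.003Traceback (most recent call last):
  File "look.py", line 8, in <module>
    c,mr,z,k=fitc(Q,g,.053,.071,.056,.0595)
             ~~~~^^^^^^^^^^^^^^^^^^^^^^^^^^
  File "fit.py", line 6, in fitc
    q=P[m][:,:2].astype(np.float32); h=cv2.convexHull(q)[:,0]
                                       ~~~~~~~~~~~~~~~~~^^^^^
TypeError: 'NoneType' object is not subscriptable
```

Request:
drive_tool:
  series: [0.15,-0.4,0,0,0,0.15,-0.9,0,0,0,0.15,-1.4,0,0,0,0.15,-1.9,0,0,0,0.15,-2.4,0,0,0,0.15,-2.8,0,0,0,0.15,-3.1,0,0,0,0.15,-3.3,0,0,0,0.15,-3.4,0,0,0,0.15,-3.4,0,0,0,0.15,-2.9,0,0,0,0.15,-2.0,0,0,0]

```text
clock: 12.2
tool_pos: [0.6223, 0.0092, 0.0444]
ee_rot: [0.731, 0.683, -0.0, 0.0]
contact_force: [-0.0, -0.8, 0.2]
width: 0.036
grasp_force: 0.0
```

Request:
drive_tool:
  series: [0.15,0.8,0,0,0,0.15,1,0,-0.8,0,0.15,1,0,-2,0,0.15,1,0,-4,0,0.15,1,0,-7,0,0.15,1,0,-10,0,0.15,1,0,-13,0,0.15,1,0,-16,0,0.15,1,0,-19,0,0.15,4,0,-19,0,0.15,7,0,-19,0,0.15,10,0,-19,0]

```text
clock: 13.2
tool_pos: [0.6292, 0.11, 0.2367]
ee_rot: [0.731, 0.683, 0.001, 0.001]
contact_force: [0.8, 0.6, -0.0]
width: 0.0366
grasp_force: 0.0
```

Request:
drive_tool:
  series: [0.15,3,0,0,0,0.15,6,0,0,0,0.15,9,0,0,0,0.15,12,0,0,0,0.15,15,0,0,0,0.15,15,0,0,0,0.15,15,0,0,0]

```text
clock: 13.78
tool_pos: [0.6384, 0.261, 0.2351]
ee_rot: [0.729, 0.684, 0.0, 0.0]
contact_force: [-0.1, -1.2, -0.3]
width: 0.0363
grasp_force: 0.0
```

```bash
python3 go.py -1 -66 44 86
python3 - <<'E'
from fit import *
for n,px in [('top',(303,188)),('side',(254,162))]:
    im,Q=cloud(n); cv2.imwrite(f'pics/f_{n}.png',im)
    o=ray(n,*px,.03)[:2]; c=fitc(Q,(.618,-.07),.055,.071,.056,.085)
    print(n,c,'off centre mm',(c[0]-o)*1e3)
    for nm,g,zl,zh,rad in [('tum',(.715,-.23),.1,.12,.034),('bowl',(.49,-.285),.07,.09,.065)]: print(nm,fitc(Q,g,zl,zh,rad,rad+.015)[0])
a=cv2.hconcat([cv2.imread('pics/f_top.png'),cv2.imread('pics/f_side.png')]); cv2.imwrite('pics/f.png',cv2.resize(a,(800,300)))
E
```

```text
t 13.7833 tcp [0.6384 0.261  0.2351] yaw 86.38 target [ 0.6211 -0.0043  0.044 ]
us now mm -2.2 199.9 F [-0.14 -1.15 -0.32] w 0.0363 tilt [ 3.e-04  1.e-04 -1.e+00]
shift cm [-26.59  -0.05  19.1 ] turn 0.007
top (array([ 0.6181, -0.0684]), 0.05618394911289215, np.float64(0.06479189827031273), np.int64(1923)) off centre mm [5.3514 1.5851]
tum [ 0.7085 -0.2211]
bowl [ 0.487  -0.2844]
side (array([ 0.6196, -0.0676]), 0.0574682392179966, np.float64(0.06542001696686262), np.int64(1115)) off centre mm [5.5683 5.1413]
tum [ 0.71   -0.2205]
bowl [ 0.4887 -0.2838]
```

View pics/f.png

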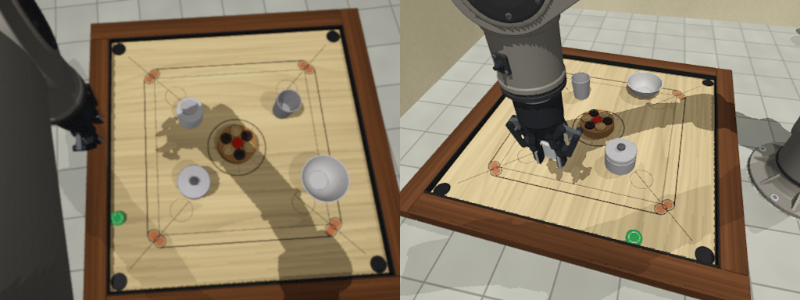

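The holder sits inside the circle in both views, about 6 mm off centre against 29 mm allowed. The bowl and tumbler fits have not moved, the striker is still at the rail, and the hand is well clear, so I'm handing in.

```bash
python3 -c "
from station import r
print(r.sign_off())"
```

```text
the job is handed in; nothing more can be done
None
```

The holder was slid flat through the gap and now sits wholly inside the large circle, about 6 mm off centre. The bowl, tumbler and striker show no movement in the pictures, the hand is clear, and the job was handed in at about 14 s.

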